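# Fit the tension spring of a board-test jig

### The job

Fit the tension spring on the board-test jig: put the leg of its hook all the way down into the hole of the blue lug, then stretch the spring by its far collar and loop the eye over the headed post on the red adjuster, so that it stays stretched, the leg still well in its hole and the eye caught under the head, when you let go. Feel for the post gently, as the adjuster may be clamped anywhere along its short rail: never press the hook or the eye hard against the jig, do not overstretch the spring, and leave the other things on the bench where they are.

Things in the scene. Friction and masses are not known exactly. Their poses are not given: they have to be found in the camera images.
- jig: board-test jig, screwed down: base plate 280x64x12 mm, a dark board nest (200x100, under 17 high) along its -y side. Origin on the table under the spring line; +x runs along that line from the blue lug to the red adjuster. Lug: x -101 to -79, 34 wide, top 58.5 high. A steel rail (x 83 to 139, 34 wide, 22 high) carries the adjuster block. All mm.
- trough (a point): black guide trough under the spring, between lug and adjuster: 30 mm along the jig's x, 22 wide inside, walls 4 thick and 51 high above the table, floor 41 high. This point: middle of its floor.
- hole (a point): mouth of the round hole in the lug's top face: diameter 8 mm, edge chamfered 1, 30 deep, straight down; 58.5 above the table, at x = -90 on the jig's line.
- slot_mid (a point): middle of the adjuster's travel: 50 mm above the table, x = 111 on the jig's line. The red block (22 long, 24 wide, top 46 high) is clamped ANYWHERE from 13 before to 13 beyond it along x, not reported: find it by feel or sight. On it stands the post: neck diameter 8, height 46 to 54; brass head diameter 15, height 54 to 57.5, flat on top, edge bevelled 1.
- hook_grip (a point): centre of the yellow collar at the spring's hook end: 24 mm along the spring, 14 wide, 16 high; grip it across the 14. +x runs along the spring axis (through both collars) towards the eye, z up as the spring lies in its cradle, with its axis 50 above the table. Hooked home on the lug, the axis is 50 above the table too.
- eye_grip (a point): centre of the like yellow collar at the eye end, 84 mm from the other when slack; same axes. Between them the steel coil, diameter 16, 60 long slack: opens at 3 N, then 1 mm more per 0.2 N; never stretch it more than 66. It bends a little up and down, stiffly (0.8 Nm/rad at each end).
- hook: bent steel wire hook, 5 mm thick. Origin: foot of its straight, round-ended leg, x = -36, z = -12.5 from the centre of the hook-end collar; z runs up the leg. A level bridge joins leg and collar over the top: its underside is 21 above the foot, so that home, resting on the lug, the leg is 21 deep.
- eye: closed round wire eye: origin its centre, on the spring axis 38 mm beyond the centre of the eye-end collar; inner diameter 20, wire 4 thick, lying level. Leg to eye centre 158 when slack. Hooked on, its far side bears on the post's neck under the head, its centre 6 short of the post's axis.
- cradle: grey cradle, fixed, 130x70 mm, that holds the spring at the start: a 10 wide ledge, 42 high, runs under collars and coil, and two walls (34 long, 50 high, 28 over both) stand beside the middle of the coil. Origin on the table under its middle, x along the spring.
- heatsink: black finned heat sink 70x50x30 mm, lying loose on the bench; a bystander (origin under its centre)
- amplifier: brass amplifier module 60x45x20 mm, lying loose on the bench; a bystander (origin under its centre)
- screwdriver: screwdriver lying loose on the bench; a bystander
- tray: blue open parts tray 120x90x35 mm, lying loose on the bench; a bystander (origin under its centre)
- jar: screw jar, diameter 52, 60 high mm, lying loose on the bench; a bystander (origin under its centre)
- adapter: small brass connector adapter, diameter 22, 26 high mm, lying loose on the bench; a bystander (origin under its centre)
- scrap_board: small green circuit board 75x55 mm, lying loose on the bench; a bystander (origin under its centre)

How it is judged:
By the outcome, as a careful person would: the job done as asked, in the order asked, and still so for the second after the job is handed in, with the robot touching nothing.
It also fails if it takes over 72 s, if anything falls off the work surface, if the arm or the gripper's body presses on something with over 40 N, if the wrist force passes 120 N, or if a joint passes its speed limit or range.

### The arm

A 6-joint arm with a two-finger parallel gripper is mounted at the origin on the work surface. World frame = base frame: x ahead of the robot, y to its left, z up, the work surface at z = 0. Lengths are in m, angles in rad, forces in N, time in s.
With the tool pointing down it reaches from about 0.375 to 0.75 m from the base axis. Payload 9 kg.
Tool frame: the origin (TCP) lies at the centre of the arm's flange, where the gripper is bolted on; the fingertips stand 173 mm ahead of it and the grasp point (between the pads) lies 155 mm ahead of it (bot.tcp_to_grasp is the distance from the TCP to the grasp point, in m); z points along the fingers, y is the direction in which the jaws open and shut (so a half turn about z gives the same grasp; the last joint's range is limited). The gripper opens to 85 mm and grips with 20 to 120 N. Pads are 22 mm wide; open, the fingers measure 114 mm over their backs; the gripper's body (76 mm by 85 mm) begins 54 mm behind the grasp point. The pads swing forward as they close: fully open they stand 13 mm farther back than shut.
Start: joints at [-1.51, 0.104, 0.097, 1.564, 0, 1.353], TCP at [0.165, -0.577, 0.405] pointing down, gripper open.
Joint ranges: [-2.99, 2.99], [-0.84, 1.86], [-1.1, 1.16], [-1.84, 2.11], [-1.51, 1.56], [-3.14, 3.14]. Speed limits (rad/s): [2.22, 2.22, 2.57, 3.14, 3.14, 3.14].

### API

Orientations are given as a 3x3 rotation matrix whose columns are the frame's x, y, z axes.
In Python, from bench import bot gives the robot as it stands. The module is installed in compiled form; this text tells all that it offers.
- The arm moves only by the tool jog_arm, never from a script. Its argument "rows" is a list of rows, each a list of 3 entries, a list of its own where there are three numbers: the shift along the tool's x, y, z in units of 40 mm (1.0 is 40 mm), then the turn about the tool's z in units of 6 degrees (1.0 is 6 degrees), then the opening, from -1 (shut) to 1 (fully open). In form: [[[x, y, z], turn, grip], ...]. A call has 1 to 10 rows; each row shifts and turns the commanded pose from where the row before left it, along the tool's axes as they then stand; what a row does not reach is not made up. A row lasts 1/8 s, in which the tool goes at most 62.5 mm and 10.7 degrees, less where a joint would pass 70% of its speed; a pose out of reach is approached as far as the arm can. A call is refused whole if a number of a shift passes 1 or a number of a turn 1, either way. A call with a gripper value outside its range is refused whole. The fingers move at their own pace and stop on an object; "squeeze" is the grip in N (left out, the last holds). Time passes only in rows, so rows that do not move let the fingers close. It gives the time, the measured TCP pose, the force and the opening at its end, in the units of the state.
- bot.get_obs(): the state, without advancing time (a new reading comes with each control period).
- bot.grab_frame(name): name is "side" or "top" or "wrist"; returns (picture, depth): 420x560x3 uint8, blue, green, red; 420x560 float32, m along the optical axis (not along the pixel's ray), 0 where there is no reading.
- bot.get_calibration(name): a dict with "fx", "fy", "cx", "cy" (pixels), "dist_coeffs" ([k1, k2, p1, p2, k3] as OpenCV has them; the pictures are not rectified), "R" (3x3) and "t" (3): a world point X has camera coordinates R X + t. Camera axes: x right, y down, z forward; pixel columns grow to the right and rows downward; lengths in m; the calibration is good to about 2 mm. A picture is of the moment at which its call begins: read the wrist's pose just before it. get_calibration takes no time and is no camera call; for the wrist camera it gives the pose at the moment of the call.
- bot.hand_in(): hands the job in, once; it reports no verdict.
Trained networks look in the newest picture that a camera, given by its name, has taken for a name from the list of things; names that differ only in an ending like _2 or _b are one class to them, and where a whole thing is asked for, a point or a joint stands for the part that bears it (a point fixed in the world has none). Each returns a list of dicts, best first, with "confidence" (0 to 1); they miss things now and then, are a little off and sometimes report something else, mostly with a low value. They report only what shows in the picture. A call takes as long as a camera call.
- bot.look_for(camera, query): "at" ([x, y, z] in m, in world coordinates, good to about 4 mm: the middle of the surface that is visible of it).
- bot.trace(camera, query): "region" (420x560 bool, what is visible of it).
- bot.spot_point(camera, query): "at" ([x, y, z] in m, in world coordinates, good to about 4 mm: a listed point, or the origin of a listed thing).
The state is a dict: "clock": time; "joint_positions": joint angles; "dq": joint speeds; "tau": joint torques, N m; "tcp_pos": TCP position; "tcp_rot": TCP orientation; "contact_force": force on the tool from outside, world axes, zero at the start; "wrist_torque": the same for the moment, N m; "finger_gap": finger opening in m.
Only numpy, scipy, OpenCV 4.12 (cv2) and the standard library are available. Lean on these libraries where they do the work, as an engineer would, in place of code of your own. Each camera call takes 0.05 s, during which the arm holds its last target. There are 200 camera calls.

## Working session

There is one attempt and no reset: what is moved stays moved. The work goes in short steps, Python scripts to look and compute and a tool call to move; the robot and the scene stay as the last step left them, time stands still between calls to the robot, and variables do not carry over. Pictures are saved under pics/ and viewed, about 8 in all and at most 12, crops included, and the job is handed in when it is done.

Besides the shell and the picture viewer there is one more tool, called as name(argument=value, ...), one argument or row to a line, values as JSON. jog_arm: Moves the arm, as the interface text tells. Its arguments: {"type":"object","properties":{"rows":{"type":"array"},"squeeze":{"type":"number"}},"required":["rows"]}

```bash
mkdir -p pics; cat > h.py <<'E'
import numpy as np,cv2
from bench import bot
np.set_printoptions(precision=4,suppress=True)
def st():
    o=bot.get_obs();print('t',o['clock'],'tcp',np.array(o['tcp_pos']),'F',np.array(o['contact_force']),'gap',o['finger_gap']);print(np.array(o['tcp_rot']));return o
def proj(c,P):
    k=bot.get_calibration(c);K=np.array([[k['fx'],0,k['cx']],[0,k['fy'],k['cy']],[0,0,1]])
    return cv2.projectPoints(np.atleast_2d(P).astype(float),cv2.Rodrigues(np.array(k['R']))[0],np.array(k['t'],float),K,np.array(k['dist_coeffs'],float))[0][:,0]
def cloud(c,d):
    k=bot.get_calibration(c);K=np.array([[k['fx'],0,k['cx']],[0,k['fy'],k['cy']],[0,0,1]])
    v,u=np.mgrid[:420,:560];p=np.stack([u,v],-1).reshape(-1,1,2).astype(np.float64)
    n=cv2.undistortPoints(p,K,np.array(k['dist_coeffs'],float))[:,0]
    X=np.c_[n,np.ones(len(n))]*d.reshape(-1,1)
    return ((X-np.array(k['t']))@np.array(k['R'])).reshape(420,560,3)
E
python3 - <<'E'
from h import *
st()
for c in('top','side'):
    p,d=bot.grab_frame(c);cv2.imwrite(f'pics/{c}0.png',p);np.savez(f'{c}0.npz',p=p,d=d,X=cloud(c,d))
    for q in('jig','hole','slot_mid','trough','hook_grip','eye_grip','hook','eye','cradle'):
        r=bot.spot_point(c,q);print(c,q,[(np.round(a['at'],4),round(a['confidence'],2)) for a in r[:2]])
E
```

```text
t 0.0 tcp [ 0.1651 -0.5767  0.4039] F [0.2092 0.407  0.1288] gap 0.08550543809632535
[[ 0.9614  0.2752 -0.0001]
 [ 0.2752 -0.9614  0.0013]
 [ 0.0003 -0.0013 -1.    ]]
top jig [(array([0.5456, 0.1949, 0.0011]), 0.78)]
top hole [(array([0.5152, 0.1132, 0.0592]), 0.82)]
top slot_mid [(array([0.5809, 0.3079, 0.0498]), 0.96)]
top trough [(array([0.5385, 0.1835, 0.0435]), 0.92)]
top hook_grip [(array([ 0.4959, -0.208 ,  0.0476]), 0.6)]
top eye_grip [(array([ 0.4796, -0.1261,  0.0521]), 0.4), (array([ 0.7549, -0.0074,  0.0006]), 0.22)]
top hook [(array([ 0.5066, -0.2432,  0.0394]), 0.37)]
top eye [(array([ 0.473 , -0.0877,  0.0491]), 0.57)]
top cradle [(array([ 0.4868, -0.1721,  0.0033]), 0.82), (array([0.6977, 0.3542, 0.0012]), 0.49)]
side jig [(array([0.5418, 0.1982, 0.0026]), 0.68)]
side hole [(array([0.5142, 0.1147, 0.0562]), 0.83), (array([ 0.4971, -0.2071,  0.048 ]), 0.37)]
side slot_mid [(array([0.5772, 0.3085, 0.0471]), 0.89)]
side trough [(array([0.5365, 0.1826, 0.0416]), 0.84)]
side hook_grip [(array([ 0.4971, -0.2056,  0.0484]), 0.44)]
side eye_grip [(array([ 0.4789, -0.1235,  0.0483]), 0.37)]
side hook []
side eye [(array([ 0.4756, -0.0875,  0.0501]), 0.46)]
side cradle [(array([ 0.4867, -0.1691,  0.0001]), 0.58)]
```

View pics/top0.png

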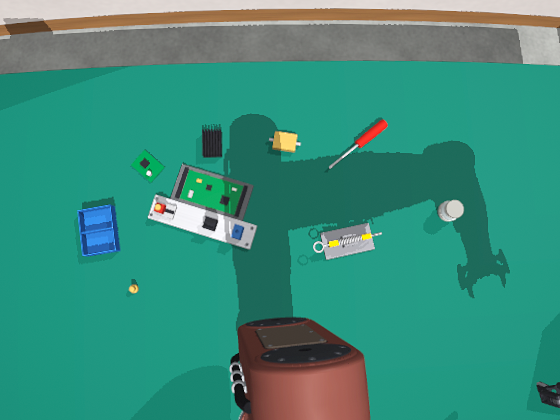

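View pics/side0.png

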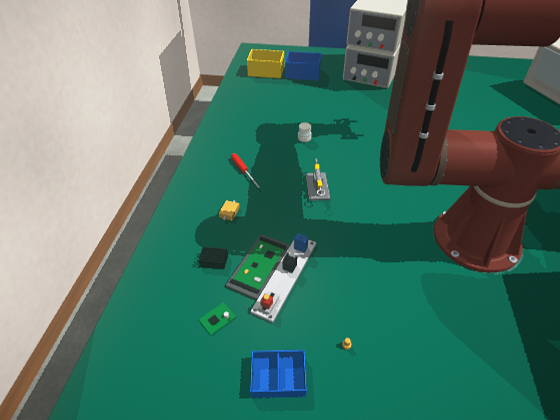

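```bash
python3 - <<'E'
from h import *
for c in('top','side'):
    z=np.load(c+'0.npz');X=z['X'];p=z['p'];hsv=cv2.cvtColor(p,cv2.COLOR_BGR2HSV);H,S,V=[hsv[...,i].astype(int) for i in range(3)]
    Z=X[...,2]
    def rep(n,m):
        q=X[m];
        if len(q)<5: print(c,n,len(q));return
        w=q[:,:2]-q[:,:2].mean(0);print(c,n,len(q),q.mean(0),np.median(q[:,2]),'min',q.min(0),'max',q.max(0),'dir',np.linalg.svd(w,full_matrices=0)[2][0])
    jr=(X[...,0]>.44)&(X[...,0]<.65)&(X[...,1]>.05)&(X[...,1]<.37)
    sr=(X[...,0]>.44)&(X[...,0]<.54)&(X[...,1]>-.28)&(X[...,1]<-.06)
    rep('blue top',jr&(H>95)&(H<130)&(S>100)&(abs(Z-.0585)<.004))
    rep('red top',jr&((H<8)|(H>172))&(S>120)&(abs(Z-.046)<.004))
    rep('head',jr&(abs(Z-.0575)<.003)&(X[...,1]>.25))
    rep('spring',sr&(Z>.044))
    y=sr&(H>18)&(H<35)&(S>130)&(Z>.05)
    rep('yel hook',y&(X[...,1]<-.17));rep('yel eye',y&(X[...,1]>-.16))
E
```

```text
top blue top 98 [0.5133 0.1112 0.0583] 0.05833232764041525 min [0.4963 0.0977 0.0545] max [0.5313 0.1229 0.0624] dir [-0.9676  0.2524]
top red top 32 [0.5776 0.3074 0.0456] 0.04555069226197109 min [0.5662 0.2987 0.0424] max [0.5897 0.3217 0.0496] dir [-0.7931  0.6092]
top head 21 [0.5796 0.3104 0.0572] 0.05712097631734362 min [0.5726 0.306  0.0545] max [0.5854 0.3167 0.06  ] dir [-0.9101 -0.4143]
top spring 402 [ 0.4856 -0.1606  0.0549] 0.05504219312524468 min [ 0.4602 -0.2466  0.0441] max [ 0.5033 -0.0768  0.0663] dir [-0.1806  0.9836]
top yel hook 49 [ 0.494  -0.2088  0.0588] 0.05876697838869521 min [ 0.4867 -0.2216  0.0536] max [ 0.5013 -0.197   0.0642] dir [-0.206   0.9786]
top yel eye 54 [ 0.4791 -0.1267  0.0577] 0.05822237324778709 min [ 0.4715 -0.139   0.0531] max [ 0.4862 -0.116   0.0623] dir [-0.1945  0.9809]
side blue top 80 [0.5164 0.1148 0.0581] 0.058209929168841615 min [0.499  0.0995 0.0545] max [0.5349 0.1308 0.0617] dir [-0.9277  0.3734]
side red top 47 [0.5792 0.3179 0.0452] 0.0449707829792253 min [0.5677 0.3038 0.0423] max [0.5935 0.327  0.0492] dir [0.9123 0.4096]
side head 22 [0.5817 0.3139 0.0576] 0.05733623112282095 min [0.5759 0.3081 0.0562] max [0.5885 0.3208 0.0602] dir [-0.7032  0.711 ]
side spring 181 [ 0.488  -0.1557  0.0541] 0.05462524209341124 min [ 0.4632 -0.2454  0.0448] max [ 0.506  -0.0731  0.0642] dir [-0.1895  0.9819]
side yel hook 19 [ 0.4966 -0.2047  0.0582] 0.0577478542425576 min [ 0.4909 -0.2159  0.0545] max [ 0.5022 -0.1942  0.0627] dir [0.0438 0.999 ]
side yel eye 29 [ 0.4822 -0.1225  0.0571] 0.057541620670169706 min [ 0.475  -0.1348  0.0514] max [ 0.4895 -0.1107  0.0629] dir [-0.2021  0.9794]
```

Top view: the cradle with the spring is at about (347,241) px, with the hook at right and the eye at left. The jig is at (205,215), with the lug at (238,232) and the red adjuster at (160,208). The side view agrees, and the paths between them are clear. Next I'll write a row planner and bring the wrist camera over the spring.

```bash
cat >> h.py <<'E'
def plan(target,yaw,n,grip,o=None):
    """rows from present pose to TCP target (world), tool x at yaw deg"""
    o=o or bot.get_obs();p=np.array(o['tcp_pos'],float);R=np.array(o['tcp_rot']);y0=np.degrees(np.arctan2(R[1,0],R[0,0]))
    if isinstance(o.get('start'),tuple): p,y0=o['start']
    dy=(yaw-y0+180)%360-180;cur=y0;T=np.array(target,float);rows=[]
    for i in range(n):
        c,s=np.cos(np.radians(cur)),np.sin(np.radians(cur));M=np.array([[c,s,0],[s,-c,0],[0,0,-1]])
        d=M.T@((T-p)/(n-i))/.04;d=np.round(d,2);tu=round(-((yaw-cur+180)%360-180)/(n-i)/6,2)
        rows.append([[*map(float,d)],float(tu),grip]);p=p+M@d*.04;cur-=tu*6
    print(str(rows).replace(' ',''),'max',max(max(map(abs,r[0])) for r in rows))
    return rows
E
python3 - <<'E'
from h import *
k=bot.get_calibration('wrist');o=bot.get_obs();R=np.array(o['tcp_rot']);Rc=np.array(k['R']);c=-Rc.T@np.array(k['t'])
print('cam in tool',R.T@(c-o['tcp_pos']),'axis',R.T@Rc[2],'right',R.T@Rc[0],k['fx'])
plan([.487,-.168,.36],100.5,16,1)
E
```

```text
cam in tool [0.0825 0.0002 0.0312] axis [-0.3212 -0.0001  0.947 ] right [-0.0007  1.     -0.0001] 309.88747651343516
[[[0.66,-0.48,0.07],-0.88,1],[[0.7,-0.41,0.07],-0.88,1],[[0.74,-0.35,0.07],-0.88,1],[[0.76,-0.28,0.07],-0.88,1],[[0.79,-0.21,0.07],-0.88,1],[[0.8,-0.13,0.07],-0.88,1],[[0.81,-0.06,0.07],-0.88,1],[[0.81,0.02,0.07],-0.88,1],[[0.81,0.09,0.07],-0.88,1],[[0.8,0.17,0.07],-0.88,1],[[0.78,0.24,0.07],-0.88,1],[[0.75,0.31,0.07],-0.88,1],[[0.72,0.37,0.07],-0.88,1],[[0.68,0.44,0.07],-0.88,1],[[0.64,0.5,0.07],-0.88,1],[[0.59,0.56,0.07],-0.89,1]] max 0.81
```

jog_arm(
  rows=[
    [[0.66, -0.48, 0.15], -0.88, 1],
    [[0.7, -0.41, 0.15], -0.88, 1],
    [[0.74, -0.35, 0.15], -0.88, 1],
    [[0.76, -0.28, 0.15], -0.88, 1],
    [[0.79, -0.21, 0.15], -0.88, 1],
    [[0.8, -0.13, 0.15], -0.88, 1],
    [[0.81, -0.06, 0.15], -0.88, 1],
    [[0.81, 0.02, 0.15], -0.88, 1],
    [[0.81, 0.09, 0.15], -0.88, 1],
    [[0.8, 0.17, 0.15], -0.88, 1],
  ],
)

```text
clock: 2.25
tcp_pos: [0.3671, -0.3202, 0.3447]
tcp_rot: [[0.359, 0.933, 0.0], [0.933, -0.359, -0.0], [-0.0, 0.0, -1.0]]
contact_force: [-0.6, -0.3, -0.5]
finger_gap: 0.0848
```

jog_arm(
  rows=[
    [[0.78, 0.24, 0.15], -0.88, 1],
    [[0.75, 0.31, 0.15], -0.88, 1],
    [[0.72, 0.37, 0.15], -0.88, 1],
    [[0.68, 0.44, 0.15], -0.88, 1],
    [[0.64, 0.5, 0.15], -0.88, 1],
    [[0.59, 0.56, 0.15], -0.89, 1],
    [[0, 0, 0], 0, 1],
    [[0, 0, 0], 0, 1],
  ],
)

```text
clock: 3.25
tcp_pos: [0.487, -0.1681, 0.3088]
tcp_rot: [[-0.182, 0.983, -0.0], [0.983, 0.182, -0.0], [-0.0, -0.0, -1.0]]
contact_force: [0.1, -0.5, -0.2]
finger_gap: 0.0857
```

```bash
cat > w.py <<'E'
from h import *
import sys
def look(tag):
    o=st();p,d=bot.grab_frame('wrist');cv2.imwrite(f'pics/w{tag}.png',p);X=cloud('wrist',d);np.savez(f'w{tag}.npz',p=p,X=X)
    return o,p,d,X
def hsv(p):
    h=cv2.cvtColor(p,cv2.COLOR_BGR2HSV).astype(int);return h[...,0],h[...,1],h[...,2]
def rep(n,q):
    if len(q)<6: print(n,len(q));return
    w=q[:,:2]-q[:,:2].mean(0);d=np.linalg.svd(w,full_matrices=0)[2][0];r=cv2.minAreaRect((q[:,:2]*1000).astype(np.float32))
    print(n,len(q),'mean',q.mean(0),'rect c',np.array(r[0])/1000,'size',np.round(r[1],1),'ang',round(r[2],2),'svd ang',round(np.degrees(np.arctan2(d[1],d[0])),2))
E
python3 - <<'E'
from w import *
o,p,d,X=look(1)
H,S,V=hsv(p);Z=X[...,2];Y=X[...,1]
y=(H>18)&(H<35)&(S>130)&(Z>.054)&(Z<.062)
rep('yh',X[y&(Y<-.17)]);rep('ye',X[y&(Y>-.16)])
rep('spring',X[(Z>.046)&(Z<.07)&(d>.1)])
for q in('hook_grip','eye_grip','hook','eye','cradle'):
    r=bot.spot_point('wrist',q);print(q,[(np.round(a['at'],4),round(a['confidence'],2)) for a in r[:2]])
E
```

```text
t 3.25 tcp [ 0.487  -0.1681  0.3088] F [ 0.0755 -0.5269 -0.1847] gap 0.08572604295237181
[[-0.1819  0.9833 -0.0001]
 [ 0.9833  0.1819 -0.0003]
 [-0.0003 -0.0002 -1.    ]]
yh 433 mean [ 0.4954 -0.2079  0.0575] rect c [ 0.4953 -0.2079] size [13.  23.4] ang 10.25 svd ang -81.14
ye 631 mean [ 0.48   -0.1256  0.0575] rect c [ 0.4801 -0.1258] size [13.1 23.8] ang 10.31 svd ang -78.93
spring 4035 mean [ 0.4854 -0.1534  0.0545] rect c [ 0.4865 -0.1597] size [ 27.9 172.1] ang 10.85 svd ang -79.4
hook_grip [(array([ 0.5021, -0.2065,  0.0485]), 0.8)]
eye_grip [(array([ 0.48  , -0.1258,  0.05  ]), 0.72)]
hook [(array([ 0.5021, -0.2473,  0.0396]), 0.72)]
eye [(array([ 0.4762, -0.0909,  0.0474]), 0.71)]
cradle [(array([ 0.4875, -0.1691,  0.0026]), 0.56)]
```

View pics/w1.png

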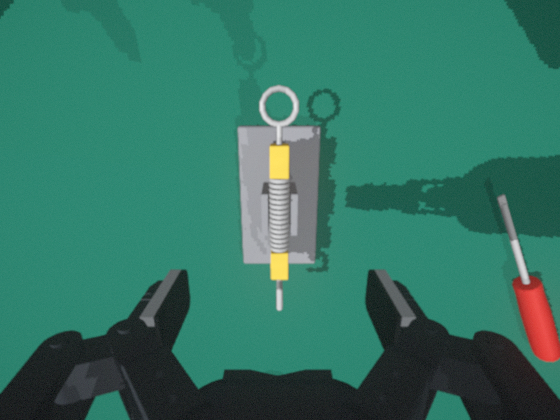

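The picture shows the spring upright in the frame: eye at (279,106), eye collar (279,162), hook collar (279,266), hook leg (279,305). The collars measure 83.6 mm apart at 100.5°, which agrees with the task. Next I'll survey the jig before grasping.

```bash
python3 - <<'E'
from h import *
plan([.545,.205,.31],72,10,1)
E
```

```text
[[[0.89,0.31,-0.0],0.47,1],[[0.91,0.27,-0.0],0.47,1],[[0.92,0.22,-0.0],0.48,1],[[0.93,0.18,-0.0],0.47,1],[[0.93,0.13,-0.0],0.48,1],[[0.94,0.08,-0.01],0.47,1],[[0.94,0.04,-0.0],0.48,1],[[0.95,-0.01,-0.01],0.47,1],[[0.94,-0.06,-0.0],0.48,1],[[0.94,-0.1,-0.01],0.47,1]] max 0.95
```

jog_arm(
  rows=[
    [[0.89, 0.31, 0], 0.47, 1],
    [[0.91, 0.27, 0], 0.47, 1],
    [[0.92, 0.22, 0], 0.48, 1],
    [[0.93, 0.18, 0], 0.47, 1],
    [[0.93, 0.13, 0], 0.48, 1],
    [[0.94, 0.08, -0.01], 0.47, 1],
    [[0.94, 0.04, 0], 0.48, 1],
    [[0.95, -0.01, -0.01], 0.47, 1],
    [[0.94, -0.06, 0], 0.48, 1],
    [[0.94, -0.1, -0.01], 0.47, 1],
  ],
)

```text
clock: 4.8
tcp_pos: [0.5449, 0.2064, 0.31]
tcp_rot: [[0.31, 0.951, 0.0], [0.951, -0.31, -0.0], [-0.0, 0.0, -1.0]]
contact_force: [0.7, 0.0, -0.1]
finger_gap: 0.0855
```

jog_arm(
  rows=[
    [[0, 0, 0], 0, 1],
    [[0, 0, 0], 0, 1],
  ],
)

```text
clock: 5.05
tcp_pos: [0.5448, 0.2051, 0.3098]
tcp_rot: [[0.307, 0.952, -0.0], [0.952, -0.307, -0.0], [-0.0, -0.0, -1.0]]
contact_force: [-0.3, 0.8, -0.6]
finger_gap: 0.0854
```

```bash
python3 - <<'E'
from w import *
o,p,d,X=look(2)
H,S,V=hsv(p);Z=X[...,2];Y=X[...,1]
rep('lug',X[(H>95)&(H<130)&(S>90)&(abs(Z-.0585)<.003)&(Y<.16)&(X[...,0]<.6)])
hd=(abs(Z-.0575)<.002)&(Y>.26)&(d>.1);rep('head',X[hd])
rep('red',X[((H<8)|(H>172))&(S>120)&(abs(Z-.046)<.003)&(Y>.25)])
rep('trough',X[(abs(Z-.051)<.002)&(Y>.16)&(Y<.22)&(V<90)])
rep('base',X[(abs(Z-.012)<.002)&(S<60)&(V>100)])
for q in('jig','hole','slot_mid','trough'):
    r=bot.spot_point('wrist',q);print(q,[(np.round(a['at'],4),round(a['confidence'],2)) for a in r[:2]])
E
```

```text
t 5.05 tcp [0.5448 0.2051 0.3098] F [-0.3352  0.7977 -0.5841] gap 0.08541935723563159
[[ 0.3075  0.9515 -0.0002]
 [ 0.9515 -0.3075 -0.0004]
 [-0.0004 -0.0001 -1.    ]]
lug 832 mean [0.5156 0.1138 0.0578] rect c [0.5153 0.113 ] size [23.5 33.8] ang 71.22 svd ang -19.21
head 432 mean [0.5807 0.3114 0.0571] rect c [0.5807 0.3114] size [14.4 14.1] ang 25.15 svd ang -171.2
red 616 mean [0.5802 0.3106 0.0457] rect c [0.5808 0.3115] size [21.2 22.3] ang 71.29 svd ang -15.48
trough 244 mean [0.538  0.1845 0.0505] rect c [0.5387 0.1838] size [29.3 27.8] ang 71.11 svd ang -19.25
base 15542 mean [0.5581 0.2263 0.0115] rect c [0.6548 0.1477] size [325.4 306.7] ang 71.84 svd ang -104.02
jig [(array([ 0.5422,  0.2039, -0.0009]), 0.86)]
hole [(array([0.5182, 0.1132, 0.0583]), 0.78)]
slot_mid [(array([0.5785, 0.3051, 0.0508]), 0.68), (array([0.3757, 0.3806, 0.0005]), 0.61)]
trough [(array([0.5388, 0.1834, 0.0389]), 0.66)]
```

View pics/w2.png

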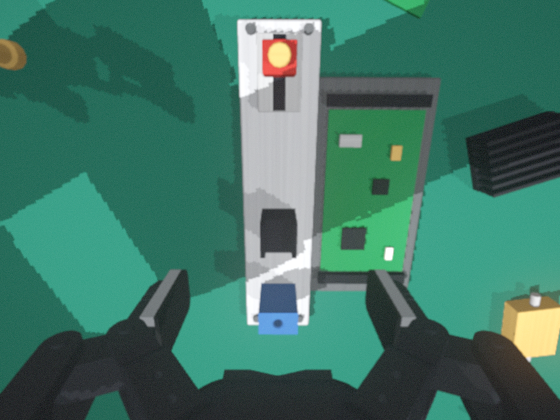

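The picture shows the jig vertical in the frame: hole at about (278,323), trough (278,232), brass head (280,55) on the red block. I'll refine the hole by a pixel ray and plan the approach to the hook collar.

```bash
cat >> w.py <<'E'
def ray(c,uv,z):
    k=bot.get_calibration(c);K=np.array([[k['fx'],0,k['cx']],[0,k['fy'],k['cy']],[0,0,1]])
    n=cv2.undistortPoints(np.array(uv,float).reshape(-1,1,2),K,np.array(k['dist_coeffs'],float))[:,0]
    R=np.array(k['R']);C=-R.T@np.array(k['t']);D=np.c_[n,np.ones(len(n))]@R
    return C+D*((z-C[2])/D[:,2])[:,None]
E
python3 - <<'E'
from w import *
p=np.load('w2.npz')['p'];g=p.sum(2).astype(int)[312:336,264:294]
m=(g<200).astype(np.uint8);n,l,s,c=cv2.connectedComponentsWithStats(m);print(s,c+[264,312]);
for r in g[3:20]//10: print(*r)
i=[j for j in range(1,n) if 8<s[j,4]<150]
print(ray('wrist',[c[j]+[264,312] for j in i],.0585))
H,S,V=hsv(p);hm=((H>15)&(H<35)&(S>80)&(V>120)).astype(np.uint8);hm[100:]=0;hm[:,:240]=0;hm[:,320:]=0
n,l,s,c=cv2.connectedComponentsWithStats(hm);j=1+np.argmax(s[1:,4]);print('head px',s[j],c[j],ray('wrist',c[j],.0575))
# hook collar approach
plan([.4953+.00,-.2079,.305],100.5,12,0.2)
E
```

```text
[[  0   0  30  24 720]] [[278.5 323.5]]
49 49 49 49 49 49 49 49 50 49 49 50 49 50 49 50 49 50 50 49 49 49 49 49 48 49 49 49 49 49
49 49 48 49 49 49 49 49 49 50 49 49 49 49 49 49 49 49 49 50 50 49 49 49 49 49 49 49 49 49
49 49 49 49 49 49 49 49 50 49 50 50 49 49 49 49 49 49 49 49 49 49 49 48 48 49 49 49 49 49
49 48 49 49 49 49 49 49 49 50 49 49 48 48 48 48 49 49 50 49 49 49 49 49 49 49 49 49 48 49
49 49 49 48 49 49 49 49 50 49 48 44 42 39 39 40 43 46 49 50 49 49 49 48 49 49 49 49 49 49
48 49 49 50 49 49 49 49 49 47 43 37 32 30 29 31 34 41 46 49 49 48 48 48 49 49 48 49 49 49
48 49 49 50 49 49 49 49 47 43 36 28 27 27 25 26 29 35 43 48 49 49 49 49 49 49 49 49 49 48
49 48 49 50 49 49 49 48 45 39 30 27 27 27 26 26 28 32 40 47 49 49 49 49 49 48 49 48 49 49
49 49 49 49 49 49 49 48 44 37 29 26 25 27 25 26 27 32 39 45 48 48 49 49 49 49 49 49 48 48
49 49 49 49 49 49 49 48 45 37 30 27 25 27 26 26 29 32 40 46 47 49 49 48 49 49 48 48 49 48
49 49 49 49 49 48 49 48 45 40 34 30 26 27 27 27 30 37 42 46 48 49 49 49 49 49 48 49 48 49
48 49 49 49 48 49 49 50 48 43 38 34 33 30 31 32 36 42 44 47 48 48 48 4
[... 564 characters left out ...]
, in ray
    n=cv2.undistortPoints(np.array(uv,float).reshape(-1,1,2),K,np.array(k['dist_coeffs'],float))[:,0]
      ~~~~~~~~~~~~~~~~~~~^^^^^^^^^^^^^^^^^^^^^^^^^^^^^^^^^^^^^^^^^^^^^^^^^^^^^^^^^^^^^^^^^^^^^^^
cv2.error: OpenCV(4.12.0) /io/opencv/modules/calib3d/src/undistort.dispatch.cpp:347: error: (-215:Assertion failed) CV_IS_MAT(_src) && CV_IS_MAT(_dst) && (_src->rows == 1 || _src->cols == 1) && (_dst->rows == 1 || _dst->cols == 1) && _src->cols + _src->rows - 1 == _dst->rows + _dst->cols - 1 && (CV_MAT_TYPE(_src->type) == CV_32FC2 || CV_MAT_TYPE(_src->type) == CV_64FC2) && (CV_MAT_TYPE(_dst->type) == CV_32FC2 || CV_MAT_TYPE(_dst->type) == CV_64FC2) in function 'cvUndistortPointsInternal'
```

```bash
python3 - <<'E'
from w import *
p=np.load('w2.npz')['p'];g=p.sum(2).astype(int)[312:336,264:294]
m=(g<400).astype(np.uint8);n,l,s,c=cv2.connectedComponentsWithStats(m);j=1+np.argmax(s[1:,4]);c=c[j]+[264,312]
print(s[j],c);h=ray('wrist',c,.0585)[0];print('hole',h)
H,S,V=hsv(p);hm=((H>15)&(H<35)&(S>80)&(V>120)).astype(np.uint8);hm[100:]=0;hm[:,:240]=0;hm[:,320:]=0
n,l,s,c=cv2.connectedComponentsWithStats(hm);j=1+np.argmax(s[1:,4]);q=ray('wrist',c[j],.0575)[0];print('head px',s[j],c[j],q)
print('axis',np.degrees(np.arctan2(*(q-h)[[1,0]])),np.linalg.norm((q-h)[:2]))
plan([.4953,-.2079,.305],100.5,12,0.2)
E
```

```text
[ 9  7 10  9 63] [277.3016 323.1746]
hole [0.5151 0.1135 0.0585]
head px [268  42  23  25 447] [279.1767  54.1723] [0.5808 0.3116 0.0575]
axis 71.64852354199866 0.2087961226478343
[[[-0.85,0.17,0.01],-0.4,0.2],[[-0.86,0.13,0.01],-0.4,0.2],[[-0.86,0.1,0.01],-0.39,0.2],[[-0.86,0.06,0.01],-0.4,0.2],[[-0.87,0.02,0.01],-0.39,0.2],[[-0.86,-0.01,0.01],-0.4,0.2],[[-0.86,-0.05,0.01],-0.39,0.2],[[-0.86,-0.08,0.01],-0.4,0.2],[[-0.86,-0.12,0.01],-0.39,0.2],[[-0.85,-0.15,0.01],-0.4,0.2],[[-0.85,-0.19,0.01],-0.39,0.2],[[-0.84,-0.23,0.01],-0.4,0.2]] max 0.87
```

jog_arm(
  rows=[
    [[-0.85, 0.17, 0.01], -0.4, 0.2],
    [[-0.86, 0.13, 0.01], -0.4, 0.2],
    [[-0.86, 0.1, 0.01], -0.39, 0.2],
    [[-0.86, 0.06, 0.01], -0.4, 0.2],
    [[-0.87, 0.02, 0.01], -0.39, 0.2],
    [[-0.86, -0.01, 0.01], -0.4, 0.2],
    [[-0.86, -0.05, 0.01], -0.39, 0.2],
    [[-0.86, -0.08, 0.01], -0.4, 0.2],
    [[-0.86, -0.12, 0.01], -0.39, 0.2],
    [[-0.85, -0.15, 0.01], -0.4, 0.2],
  ],
)

```text
clock: 6.55
tcp_pos: [0.5035, -0.1397, 0.306]
tcp_rot: [[-0.102, 0.995, 0.0], [0.995, 0.102, -0.0], [-0.0, 0.0, -1.0]]
contact_force: [-0.2, -0.2, -0.4]
finger_gap: 0.051
```

jog_arm(
  rows=[
    [[-0.85, -0.19, 0.01], -0.39, 0.2],
    [[-0.84, -0.23, 0.01], -0.4, 0.2],
    [[0, 0, 0.5], 0, 0.2],
    [[0, 0, 0.5], 0, 0.2],
    [[0, 0, 0.5], 0, 0.2],
    [[0, 0, 0.2], 0, 0.2],
    [[0, 0, 0], 0, 0.2],
  ],
)

```text
clock: 7.42
tcp_pos: [0.4955, -0.2068, 0.2364]
tcp_rot: [[-0.184, 0.983, -0.001], [0.983, 0.184, 0.001], [0.001, -0.001, -1.0]]
contact_force: [-0.0, 0.3, 0.8]
finger_gap: 0.051
```

```bash
python3 - <<'E'
from w import *
o,p,d,X=look(3)
H,S,V=hsv(p);Z=X[...,2];Y=X[...,1]
y=(H>18)&(H<35)&(S>130)&(Z>.054)&(Z<.062)
rep('yh',X[y&(Y<-.17)]);rep('ye',X[y&(Y>-.16)])
plan([.4953,-.2079,.205],100.5,2,0.2)
E
```

```text
t 7.425 tcp [ 0.4955 -0.2068  0.2364] F [-0.0358  0.2555  0.849 ] gap 0.051037289469244004
[[-0.1841  0.9829 -0.001 ]
 [ 0.9829  0.1841  0.0006]
 [ 0.0008 -0.0008 -1.    ]]
yh 960 mean [ 0.4958 -0.208   0.0582] rect c [ 0.4962 -0.2084] size [13.2 24.5] ang 9.89 svd ang -78.71
ye 1614 mean [ 0.4805 -0.126   0.0582] rect c [ 0.4805 -0.1263] size [13.5 23.4] ang 10.13 svd ang -78.33
[[[-0.01,-0.01,0.4],0.01,0.2],[[-0.01,-0.0,0.4],0.01,0.2]] max 0.4
```

jog_arm(
  rows=[
    [[-0.02, 0, 0.4], 0.01, 0.2],
    [[-0.01, 0, 0.38], 0.01, 0.2],
    [[0, 0, 0], 0, 0.2],
    [[0, 0, 0], 0, -1],
    [[0, 0, 0], 0, -1],
    [[0, 0, 0], 0, -1],
    [[0, 0, 0], 0, -1],
  ],
  squeeze=50,
)

```text
clock: 8.35
tcp_pos: [0.4961, -0.2087, 0.2066]
tcp_rot: [[-0.181, 0.983, 0.001], [0.983, 0.181, -0.001], [-0.001, 0.001, -1.0]]
contact_force: [-0.6, -0.0, 4.6]
finger_gap: 0.0134
```

jog_arm(
  rows=[
    [[0, 0, -0.15], 0, -1],
    [[0, 0, -0.3], 0, -1],
    [[0, 0, -0.5], 0, -1],
    [[0, 0, -0.5], 0, -1],
    [[0, 0, -0.4], 0, -1],
    [[0, 0, -0.1], 0, -1],
    [[0, 0, 0], 0, -1],
  ],
)

```text
clock: 9.22
tcp_pos: [0.4958, -0.2086, 0.2838]
tcp_rot: [[-0.181, 0.983, 0.0], [0.983, 0.181, -0.0], [-0.0, -0.0, -1.0]]
contact_force: [0.0, 0.3, -1.4]
finger_gap: 0.0131
```

```bash
python3 - <<'E'
from w import *
o,p,d,X=look(4)
R=np.array(o['tcp_rot']);g=np.array(o['tcp_pos'])+R@[0,0,bot.tcp_to_grasp]
T=lambda q:(q-g)@R
H,S,V=hsv(p);Z=X[...,2]
y=(H>18)&(H<35)&(S>130)&(Z>.08)
q=T(X[y]);
e=q[q[:,0]>.05];h=q[q[:,0]<.03]
print('eye collar tool',e.mean(0),e.min(0),e.max(0));print('hook collar',len(h),h.mean(0) if len(h) else 0,h.min(0),h.max(0))
# target: leg over hole
yaw=71.65;a=np.array([np.cos(np.radians(yaw)),np.sin(np.radians(yaw))])
hole=np.array([.5151,.1135]);t=hole+.036*a;print('target',t,np.linalg.norm(o['contact_force']))
plan([*t,.285],yaw,12,-1)
E
```

```text
t 9.225 tcp [ 0.4958 -0.2086  0.2838] F [ 0.0014  0.3493 -1.4169] gap 0.013104808177212495
[[-0.1814  0.9834  0.    ]
 [ 0.9834  0.1814 -0.0001]
 [-0.0001 -0.     -1.    ]]
eye collar tool [ 0.0853 -0.0006 -0.0017] [ 0.0732 -0.0076 -0.123 ] [0.0976 0.0062 0.0066]
hook collar 1477 [ 0.0023 -0.0006 -0.0051] [-0.0114 -0.0077 -0.0132] [0.0137 0.0065 0.0003]
target [0.5264 0.1477] 1.4593128592928761
[[[0.72,0.2,-0.0],0.4,-1],[[0.73,0.17,-0.0],0.4,-1],[[0.73,0.14,-0.0],0.4,-1],[[0.74,0.11,-0.0],0.4,-1],[[0.74,0.07,-0.01],0.4,-1],[[0.74,0.04,-0.0],0.4,-1],[[0.74,0.01,-0.01],0.4,-1],[[0.74,-0.02,-0.0],0.4,-1],[[0.74,-0.05,-0.01],0.4,-1],[[0.74,-0.08,-0.0],0.4,-1],[[0.74,-0.11,-0.01],0.4,-1],[[0.74,-0.14,-0.0],0.4,-1]] max 0.74
```

View pics/w4.png

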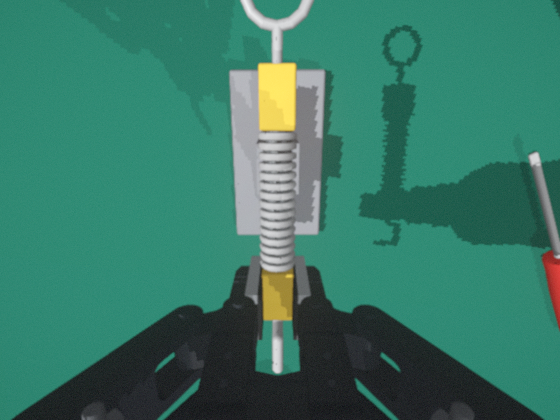

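The hook collar is held in line, with the bridge end at (277,372) px and the spring hanging straight. The collar sits about 1.2 mm ahead of the pad centre, so I'll check the leg's offset by ray and plan the carry.

```bash
python3 - <<'E'
from w import *
o=bot.get_obs();R=np.array(o['tcp_rot']);t0=np.array(o['tcp_pos']);g=t0+R@[0,0,.155]
p=np.load('w4.npz')['p'];gr=p.sum(2)[355:385,270:285].astype(int)
col=gr[:,5:10].mean(1)/10;print(dict(zip(range(355,385),col.astype(int))))
for v in(368,370,372,374):print(v,(ray('wrist',[277,v],g[2]-.0016+.011)-g)@R)
yaw=71.65;a=np.array([np.cos(np.radians(yaw)),np.sin(np.radians(yaw))])
plan([*(np.array([.5151,.1135])+.0348*a),.255],yaw,12,-1)
E
```

```text
{355: np.int64(63), 356: np.int64(63), 357: np.int64(63), 358: np.int64(63), 359: np.int64(63), 360: np.int64(63), 361: np.int64(63), 362: np.int64(63), 363: np.int64(61), 364: np.int64(61), 365: np.int64(63), 366: np.int64(63), 367: np.int64(63), 368: np.int64(63), 369: np.int64(63), 370: np.int64(63), 371: np.int64(63), 372: np.int64(57), 373: np.int64(41), 374: np.int64(26), 375: np.int64(17), 376: np.int64(11), 377: np.int64(10), 378: np.int64(11), 379: np.int64(10), 380: np.int64(10), 381: np.int64(10), 382: np.int64(10), 383: np.int64(10), 384: np.int64(10)}
368 [[-0.0357 -0.0005 -0.0094]]
370 [[-0.0369 -0.0005 -0.0094]]
372 [[-0.0381 -0.0005 -0.0094]]
374 [[-0.0394 -0.0005 -0.0094]]
[[[0.72,0.2,0.06],0.4,-1],[[0.72,0.17,0.06],0.4,-1],[[0.73,0.14,0.06],0.4,-1],[[0.73,0.1,0.06],0.4,-1],[[0.74,0.07,0.06],0.4,-1],[[0.74,0.04,0.06],0.4,-1],[[0.74,0.01,0.06],0.4,-1],[[0.74,-0.02,0.06],0.4,-1],[[0.74,-0.05,0.06],0.4,-1],[[0.74,-0.08,0.06],0.4,-1],[[0.74,-0.11,0.05],0.4,-1],[[0.73,-0.14,0.06],0.4,-1]] max 0.74
```

jog_arm(
  rows=[
    [[0.72, 0.2, 0.06], 0.4, -1],
    [[0.72, 0.17, 0.06], 0.4, -1],
    [[0.73, 0.14, 0.06], 0.4, -1],
    [[0.73, 0.1, 0.06], 0.4, -1],
    [[0.74, 0.07, 0.06], 0.4, -1],
    [[0.74, 0.04, 0.06], 0.4, -1],
    [[0.74, 0.01, 0.06], 0.4, -1],
    [[0.74, -0.02, 0.06], 0.4, -1],
    [[0.74, -0.05, 0.06], 0.4, -1],
    [[0.74, -0.08, 0.06], 0.4, -1],
  ],
)

```text
clock: 10.52
tcp_pos: [0.5206, 0.0881, 0.2588]
tcp_rot: [[0.236, 0.972, -0.001], [0.972, -0.236, 0.0], [-0.0, -0.001, -1.0]]
contact_force: [0.7, 0.2, -0.9]
finger_gap: 0.013
```

jog_arm(
  rows=[
    [[0.74, -0.11, 0.05], 0.4, -1],
    [[0.73, -0.14, 0.06], 0.4, -1],
    [[0, 0, 0], 0, -1],
    [[0, 0, 0], 0, -1],
  ],
)

```text
clock: 11.02
tcp_pos: [0.526, 0.1463, 0.2548]
tcp_rot: [[0.314, 0.949, -0.001], [0.949, -0.314, -0.0], [-0.001, -0.001, -1.0]]
contact_force: [-0.0, -0.3, -0.6]
finger_gap: 0.0131
```

```bash
python3 - <<'E'
from w import *
o,p,d,X=look(5)
R=np.array(o['tcp_rot']);g=np.array(o['tcp_pos'])+R@[0,0,.155]
H,S,V=hsv(p);Z=X[...,2]
rep('lug',X[(H>95)&(H<130)&(S>90)&(abs(Z-.0585)<.003)&(X[...,1]<.16)&(X[...,0]<.6)])
cv2.imwrite('pics/w5c.png',cv2.resize(p[200:420,180:380],None,fx=2.5,fy=2.5))
print('hole px',proj('wrist',[.5151,.1135,.0585]),'leg px', proj('wrist',g+R@[-.0352,-.0005,.0016+.0125]), proj('wrist',g+R@[-.0352,-.0005,.0016-.011]))
plan([.5267,.1467,.225],71.65,4,-1)
E
```

```text
t 11.025 tcp [0.526  0.1463 0.2548] F [-0.0261 -0.2612 -0.5824] gap 0.013145279736887517
[[ 0.3141  0.9494 -0.0012]
 [ 0.9494 -0.3141 -0.0004]
 [-0.0008 -0.001  -1.    ]]
lug 0
hole px [[277.4608 300.3865]] leg px [[276.2848 331.7426]] [[276.1841 366.3292]]
[[[0.01,0.0,0.19],0.0,-1],[[0.0,0.0,0.19],0.0,-1],[[0.01,0.0,0.19],0.0,-1],[[0.0,0.01,0.18],0.0,-1]] max 0.19
```

View pics/w5c.png

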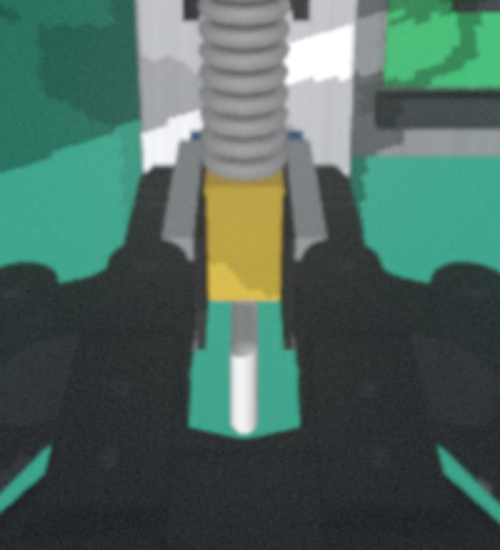

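The hook hangs clear (bridge end at about (243,430) in the crop) and the lug is hidden behind the hand, so I'll go down in small steps and watch the force.

jog_arm(
  rows=[
    [[0.01, 0, 0.19], 0, -1],
    [[0.01, 0, 0.19], 0, -1],
    [[0, 0, 0.19], 0, -1],
    [[0, 0.01, 0.08], 0, -1],
    [[0, 0, 0], 0, -1],
  ],
)

```text
clock: 11.7
tcp_pos: [0.5268, 0.1471, 0.2291]
tcp_rot: [[0.315, 0.949, -0.0], [0.949, -0.315, -0.0], [-0.0, -0.0, -1.0]]
contact_force: [-0.0, 0.0, -0.5]
finger_gap: 0.0132
```

jog_arm(
  rows=[
    [[0, 0, 0.04], 0, -1],
    [[0, 0, 0.04], 0, -1],
    [[0, 0, 0], 0, -1],
  ],
)

```text
clock: 12.08
tcp_pos: [0.5268, 0.1472, 0.2262]
tcp_rot: [[0.315, 0.949, -0.0], [0.949, -0.315, -0.0], [-0.0, -0.0, -1.0]]
contact_force: [-0.7, -0.7, -0.4]
finger_gap: 0.0131
```

jog_arm(
  rows=[
    [[-0.01, 0, 0.04], 0, -1],
    [[0, 0, 0.04], 0, -1],
    [[0, 0, 0], 0, -1],
  ],
)

```text
clock: 12.45
tcp_pos: [0.5267, 0.1468, 0.2228]
tcp_rot: [[0.315, 0.949, -0.0], [0.949, -0.315, -0.0], [-0.0, -0.0, -1.0]]
contact_force: [0.7, -0.8, -1.8]
finger_gap: 0.0133
```

jog_arm(
  rows=[
    [[0, 0, 0.05], 0, -1],
    [[0, 0, 0.05], 0, -1],
    [[0, 0, 0], 0, -1],
  ],
)

```text
clock: 12.82
tcp_pos: [0.5266, 0.1468, 0.2188]
tcp_rot: [[0.315, 0.949, -0.0], [0.949, -0.315, -0.0], [-0.0, -0.0, -1.0]]
contact_force: [0.1, -0.1, -0.4]
finger_gap: 0.0131
```

The leg is in the hole, with no force. Continuing down.

jog_arm(
  rows=[
    [[0, 0, 0.08], 0, -1],
    [[0, 0, 0.08], 0, -1],
    [[0, 0, 0.06], 0, -1],
    [[0, 0, 0], 0, -1],
  ],
)

```text
clock: 13.32
tcp_pos: [0.5266, 0.1468, 0.2099]
tcp_rot: [[0.315, 0.949, -0.001], [0.949, -0.315, -0.0], [-0.0, -0.0, -1.0]]
contact_force: [-0.3, 0.7, -1.1]
finger_gap: 0.0133
```

jog_arm(
  rows=[
    [[0, 0, 0.025], 0, -1],
    [[0, 0, 0.025], 0, -1],
    [[0, 0, 0], 0, -1],
  ],
)

```text
clock: 13.7
tcp_pos: [0.5267, 0.1468, 0.2082]
tcp_rot: [[0.315, 0.949, -0.0], [0.949, -0.315, -0.0], [-0.0, -0.0, -1.0]]
contact_force: [-0.9, 0.4, -1.8]
finger_gap: 0.0131
```

jog_arm(
  rows=[
    [[0, 0, 0.025], 0, -1],
    [[0, 0, 0], 0, -1],
    [[0, 0, 0], 0, -1],
  ],
)

```text
clock: 14.08
tcp_pos: [0.5268, 0.1468, 0.2073]
tcp_rot: [[0.315, 0.949, 0.0], [0.949, -0.315, -0.0], [-0.0, 0.0, -1.0]]
contact_force: [-0.4, 0.0, -1.1]
finger_gap: 0.0128
```

jog_arm(
  rows=[
    [[0, 0, 0.02], 0, -1],
    [[0, 0, 0], 0, -1],
    [[0, 0, 0], 0, -1],
  ],
)

```text
clock: 14.45
tcp_pos: [0.5268, 0.1468, 0.2065]
tcp_rot: [[0.315, 0.949, 0.0], [0.949, -0.315, -0.0], [-0.0, 0.0, -1.0]]
contact_force: [-0.1, -0.8, -0.4]
finger_gap: 0.0128
```

jog_arm(
  rows=[
    [[0, 0, 0.015], 0, -1],
    [[0, 0, 0], 0, -1],
    [[0, 0, 0], 0, -1],
  ],
)

```text
clock: 14.82
tcp_pos: [0.5268, 0.1467, 0.2062]
tcp_rot: [[0.315, 0.949, 0.0], [0.949, -0.315, -0.0], [-0.0, 0.0, -1.0]]
contact_force: [-1.9, -0.7, 5.2]
finger_gap: 0.0133
```

jog_arm(
  rows=[
    [[0, 0, 0.015], 0, -1],
    [[0, 0, 0], 0, -1],
    [[0, 0, 0], 0, -1],
  ],
)

```text
clock: 15.2
tcp_pos: [0.5269, 0.1468, 0.2059]
tcp_rot: [[0.315, 0.949, 0.001], [0.949, -0.315, -0.0], [-0.0, 0.001, -1.0]]
contact_force: [-3.6, -1.5, 9.1]
finger_gap: 0.0135
```

The hook is home: contact at about 9 N right at the expected height. Releasing and lifting.

jog_arm(
  rows=[
    [[0, 0, -0.01], 0, -0.3],
    [[0, 0, 0], 0, 0.1],
    [[0, 0, 0], 0, 0.2],
    [[0, 0, 0], 0, 0.2],
    [[0, 0, -0.4], 0, 0.2],
    [[0, 0, -0.7], 0, 0.2],
    [[0, 0, -0.5], 0, 0.2],
    [[0, 0, 0], 0, 0.2],
  ],
)

```text
clock: 16.2
tcp_pos: [0.5276, 0.1468, 0.272]
tcp_rot: [[0.315, 0.949, 0.004], [0.949, -0.315, 0.0], [0.001, 0.004, -1.0]]
contact_force: [-0.4, 0.3, 0.3]
finger_gap: 0.0513
```

```bash
python3 - <<'E'
from w import *
o,p,d,X=look(6)
R=np.array(o['tcp_rot']);H,S,V=hsv(p);Z=X[...,2];Y=X[...,1]
y=(H>18)&(H<35)&(S>130)&(Z>.045)&(Z<.07)
yaw=71.65;a=np.array([np.cos(np.radians(yaw)),np.sin(np.radians(yaw))]);b=np.array([a[1],-a[0]]);h=np.array([.5151,.1135])
s=(X[...,:2]-h)@a
for n,m in(('yh',y&(s<.055)),('ye',y&(s>.09)&(s<.15))):
    rep(n,X[m]);q=X[m];print('  along',(q[:,:2]-h)@a @ np.ones(len(q))/len(q),'z med',np.median(q[:,2]))
hd=(abs(Z-.0575)<.003)&(Y>.29)&(d>.1);rep('head',X[hd]);print(((X[hd][:,:2]-h)@a).mean(),((X[hd][:,:2]-h)@b).mean())
E
```

```text
t 16.2 tcp [0.5276 0.1468 0.272 ] F [-0.3752  0.3469  0.3258] gap 0.051297279231106496
[[ 0.3147  0.9492  0.0037]
 [ 0.9492 -0.3147  0.    ]
 [ 0.0012  0.0035 -1.    ]]
yh 589 mean [0.5263 0.1489 0.0555] rect c [0.5264 0.1476] size [23.9 12.5] ang 71.03 svd ang -110.17
  along 0.03715750951947591 z med 0.05547834571426757
ye 990 mean [0.5525 0.227  0.0541] rect c [0.5525 0.227 ] size [23.1 12.7] ang 71.51 svd ang -108.85
  along 0.11952585880408254 z med 0.054070769671019106
head 0
nan nan<stdin>:9: RuntimeWarning: Mean of empty slice.
  ret = ret.dtype.type(ret / rcount)
```

View pics/w6.png

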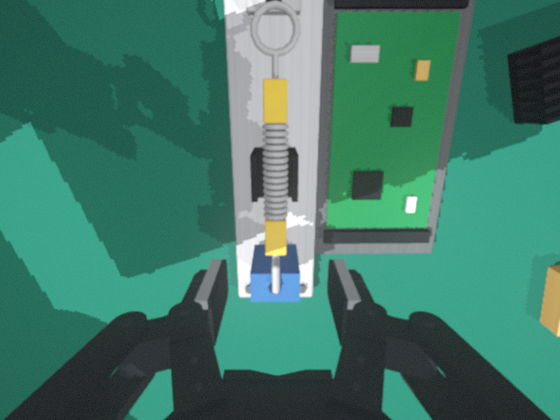

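The hook sits on the lug ((275,275) px), the coil lies through the trough, and the eye at (275,27) is slack and in line. Next, the eye collar.

```bash
python3 - <<'E'
from w import *
plan([.5532,.2273,.252],71.65,4,0.0)
E
```

```text
[[[0.53,-0.0,0.12],0.0,0.0],[[0.53,-0.0,0.11],0.0,0.0],[[0.53,-0.01,0.12],0.0,0.0],[[0.53,-0.0,0.11],0.0,0.0]] max 0.53
```

jog_arm(
  rows=[
    [[0.53, 0, 0.12], 0, 0.2],
    [[0.53, 0, 0.12], 0, 0.2],
    [[0.53, -0.01, 0.12], 0, 0.2],
    [[0.53, 0, 0.12], 0, 0.2],
    [[0, 0, 0], 0, 0.2],
    [[0, 0, 0], 0, 0.2],
  ],
)

```text
clock: 17.0
tcp_pos: [0.5527, 0.2271, 0.2496]
tcp_rot: [[0.315, 0.949, -0.001], [0.949, -0.315, -0.001], [-0.001, -0.001, -1.0]]
contact_force: [-0.4, 0.3, 0.9]
finger_gap: 0.0512
```

```bash
python3 - <<'E'
from w import *
o,p,d,X=look(7)
R=np.array(o['tcp_rot']);g=np.array(o['tcp_pos'])+R@[0,0,.155];H,S,V=hsv(p);Z=X[...,2];Y=X[...,1]
T=lambda q:(q-g)@R
y=(H>18)&(H<35)&(S>130)&(Z>.045)&(Z<.07)
q=T(X[y]);e=q[abs(q[:,0])<.03];print('collar in tool min/max',e.min(0),e.max(0),e.mean(0))
hd=(abs(Z-.0575)<.003)&(d>.1)&(T(X)[...,0]>.06);h=T(X[hd]);print('head',len(h),h.mean(0),h.min(0),h.max(0))
ey=(S<60)&(abs(Z-.048)<.007)&(T(X)[...,0]>.024)&(T(X)[...,0]<.055)&(abs(T(X)[...,1])<.016);h=T(X[ey]);print('eye',len(h),h.min(0),h.max(0))
plan([.5532,.2273,.203],71.65,3,.2)
E
```

```text
t 17.0 tcp [0.5527 0.2271 0.2496] F [-0.4129  0.2729  0.9476] gap 0.05118521621992886
[[ 0.3147  0.9492 -0.0015]
 [ 0.9492 -0.3147 -0.0006]
 [-0.001  -0.0012 -1.    ]]
collar in tool min/max [-0.0109 -0.0054  0.0366] [0.013  0.0083 0.0496] [0.0023 0.0011 0.0391]
head 747 [0.0899 0.0003 0.0373] [ 0.0828 -0.0068  0.0346] [0.0971 0.0074 0.0395]
eye 921 [ 0.024  -0.0119  0.0437] [0.0523 0.0149 0.0485]
[[[0.0,0.0,0.39],-0.0,0.2],[[0.01,0.0,0.39],-0.0,0.2],[[0.0,0.01,0.4],-0.0,0.2]] max 0.4
```

jog_arm(
  rows=[
    [[0.01, 0.01, 0.38], 0, 0.2],
    [[0.01, 0.01, 0.38], 0, 0.2],
    [[0.01, 0.01, 0.38], 0, 0.2],
    [[0, 0, 0.03], 0, 0.2],
    [[0, 0, 0], 0, 0.2],
  ],
)

```text
clock: 17.68
tcp_pos: [0.5546, 0.2281, 0.2036]
tcp_rot: [[0.315, 0.949, -0.0], [0.949, -0.315, -0.0], [-0.0, -0.0, -1.0]]
contact_force: [0.5, 0.9, 0.6]
finger_gap: 0.0512
```

jog_arm(
  rows=[
    [[0, 0, 0], 0, -0.4],
    [[0, 0, 0], 0, -0.6],
    [[0, 0, 0], 0, -1],
    [[0, 0, 0], 0, -1],
    [[0, 0, 0], 0, -1],
  ],
  squeeze=80,
)

```text
clock: 18.3
tcp_pos: [0.5547, 0.2282, 0.2039]
tcp_rot: [[0.315, 0.949, 0.001], [0.949, -0.315, 0.0], [0.0, 0.001, -1.0]]
contact_force: [0.3, -0.1, 1.4]
finger_gap: 0.0125
```

```bash
cat > m.py <<'E'
from w import *
def meas(tag):
    o,p,d,X=look(tag)
    R=np.array(o['tcp_rot']);g=np.array(o['tcp_pos'])+R@[0,0,.155];H,S,V=hsv(p);Z=X[...,2]
    T=((X-g)@R);x,yy,z=T[...,0],T[...,1],T[...,2]
    y=(H>18)&(H<35)&(S>130)&(abs(z)<.02)&(abs(x)<.03);e=T[y];print('collar',len(e),e.min(0),e.max(0))
    hd=(abs(Z-.0575)<.0025)&(S>70)&(d>.1)&(x>.03)&(abs(yy)<.03);h=T[hd]
    if len(h):r=cv2.minEnclosingCircle((h[:,:2]*1000).astype(np.float32));print('head',len(h),h.mean(0),'mid',(h.min(0)+h.max(0))/2,r)
    ey=(S<60)&(V>90)&(abs(z)<.008)&(x>.02)&(x<.055)&(abs(yy)<.018);h=T[ey]
    if len(h)>5:
        w=h[h[:,0]>.03];r=cv2.minEnclosingCircle((w[:,:2]*1000).astype(np.float32));print('eye',len(h),r,'z med',np.median(w[:,2]),'wz',np.median(X[ey][:,2]))
    return o
E
python3 -c "
from m import *
meas(8)"
```

```text
t 18.3 tcp [0.5547 0.2282 0.2039] F [ 0.3003 -0.1304  1.3611] gap 0.012538098710885268
[[ 0.3147  0.9492  0.0006]
 [ 0.9492 -0.3147  0.0001]
 [ 0.0003  0.0005 -1.    ]]
collar 1641 [-0.0135 -0.0065 -0.0134] [0.0112 0.0062 0.0076]
head 1422 [ 0.0878 -0.002  -0.0079] mid [ 0.0877 -0.0021 -0.0082] ((87.81087493896484, -2.0488409996032715), 7.42186975479126)
eye 1600 ((36.771488189697266, 0.012370406650006771), 13.833038330078125) z med 0.0011349072408055338 wz 0.0479267812194
```

Gripped. In tool axes, the eye centre is at (36.8, 0.0) mm and the head at (87.8, −2.05) mm. I need about 51 mm along and −2 mm across, over the head. I'll stretch level first, then raise.

jog_arm(
  rows=[
    [[0.12, 0, 0], 0, -1],
    [[0.12, 0, -0.05], 0, -1],
    [[0.12, -0.01, -0.1], 0, -1],
    [[0.1, -0.01, -0.12], 0, -1],
    [[0.05, -0.01, -0.12], 0, -1],
    [[0.02, 0, -0.08], 0, -1],
    [[0, 0, 0], 0, -1],
    [[0, 0, 0], 0, -1],
  ],
)

```text
clock: 19.35
tcp_pos: [0.5598, 0.2484, 0.2219]
tcp_rot: [[0.315, 0.949, -0.001], [0.949, -0.315, -0.002], [-0.002, -0.001, -1.0]]
contact_force: [-0.5, -6.2, -2.4]
finger_gap: 0.0123
```

```bash
python3 -c "
from m import *
meas(9)"
```

```text
t 19.35 tcp [0.5598 0.2484 0.2219] F [-0.5091 -6.2171 -2.4383] gap 0.012307627767435717
[[ 0.3149  0.9491 -0.0015]
 [ 0.9491 -0.3149 -0.0016]
 [-0.002  -0.0009 -1.    ]]
collar 1623 [-0.0135 -0.0064 -0.013 ] [0.0111 0.0062 0.0081]
head 926 [ 0.0676 -0.0003  0.0099] mid [ 0.0675 -0.0002  0.0096] ((67.43595886230469, -0.18128694593906403), 7.439895153045654)
eye 1605 ((36.48922348022461, -0.8217148184776306), 13.886927604675293) z med 0.0008364235753554935 wz 0.06607004156146346
```

jog_arm(
  rows=[
    [[0.15, 0, 0], 0, -1],
    [[0.2, 0, 0], 0, -1],
    [[0.2, 0, 0], 0, -1],
    [[0.15, 0, 0], 0, -1],
    [[0.06, 0, 0], 0, -1],
    [[0, 0, 0], 0, -1],
    [[0, 0, 0], 0, -1],
  ],
)

```text
clock: 20.27
tcp_pos: [0.569, 0.2765, 0.2212]
tcp_rot: [[0.315, 0.949, -0.003], [0.949, -0.315, -0.004], [-0.005, -0.002, -1.0]]
contact_force: [-2.6, -12.2, -3.6]
finger_gap: 0.0126
```

```bash
python3 -c "
from m import *
meas(10)
p=cv2.imread('pics/w10.png');cv2.imwrite('pics/w10c.png',cv2.resize(p[40:340,130:430],None,fx=2,fy=2))"
```

```text
t 20.275 tcp [0.569  0.2765 0.2212] F [ -2.6497 -12.1711  -3.6317] gap 0.012574224045635388
[[ 0.3154  0.9489 -0.0032]
 [ 0.9489 -0.3155 -0.004 ]
 [-0.0048 -0.0018 -1.    ]]
collar 1625 [-0.0134 -0.0065 -0.0137] [0.0111 0.0062 0.0077]
head 648 [ 0.0377 -0.0003  0.0091] mid [0.0374 0.0001 0.0092] ((38.38957977294922, -0.07016438245773315), 7.475860595703125)
eye 1579 ((36.3820686340332, -1.115365743637085), 13.91071891784668) z med 0.000857268199177479 wz 0.06524304477449654
```

View pics/w10c.png

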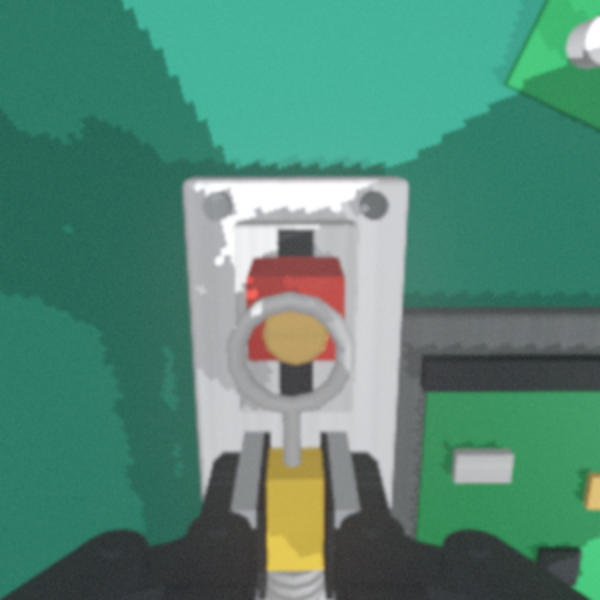

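The ring is over the brass head, about 1.3 mm short and 1 mm to the left (ring centre (291,352), head (296,338) in the crop). I'll correct that and lower gently.

jog_arm(
  rows=[
    [[0.02, 0.015, 0.03], 0, -1],
    [[0.015, 0.01, 0.06], 0, -1],
    [[0, 0, 0.03], 0, -1],
    [[0, 0, 0], 0, -1],
  ],
)

```text
clock: 20.82
tcp_pos: [0.5703, 0.2775, 0.2163]
tcp_rot: [[0.316, 0.949, -0.004], [0.949, -0.316, -0.004], [-0.005, -0.002, -1.0]]
contact_force: [-3.4, -12.9, -2.7]
finger_gap: 0.0125
```

```bash
python3 -c "
from m import *
meas(11)"
```

```text
t 20.825 tcp [0.5703 0.2775 0.2163] F [ -3.3632 -12.8735  -2.7235] gap 0.012458894317230578
[[ 0.3156  0.9489 -0.0035]
 [ 0.9489 -0.3156 -0.004 ]
 [-0.005  -0.0021 -1.    ]]
collar 1638 [-0.0139 -0.0064 -0.0137] [0.0113 0.0062 0.0077]
head 846 [ 0.0378 -0.0009  0.0042] mid [ 0.04   -0.0009  0.0036] ((39.88405227661133, -0.7300397157669067), 11.553826332092285)
eye 1562 ((36.44035339355469, -0.6348729133605957), 13.808664321899414) z med 0.0009250205464636693 wz 0.060290236516559376
```

jog_arm(
  rows=[
    [[0, 0, 0.03], 0, -1],
    [[0, 0, 0.03], 0, -1],
    [[0, 0, 0], 0, -1],
  ],
)

```text
clock: 21.25
tcp_pos: [0.5703, 0.2775, 0.214]
tcp_rot: [[0.316, 0.949, -0.003], [0.949, -0.316, -0.004], [-0.005, -0.002, -1.0]]
contact_force: [-2.8, -12.1, -1.9]
finger_gap: 0.0124
```

jog_arm(
  rows=[
    [[0, 0, 0.03], 0, -1],
    [[0, 0, 0.03], 0, -1],
    [[0, 0, 0], 0, -1],
  ],
)

```text
clock: 21.62
tcp_pos: [0.5704, 0.2775, 0.2117]
tcp_rot: [[0.316, 0.949, -0.003], [0.949, -0.316, -0.004], [-0.005, -0.002, -1.0]]
contact_force: [-2.5, -13.0, -1.3]
finger_gap: 0.0123
```

jog_arm(
  rows=[
    [[0, 0, 0.03], 0, -1],
    [[0, 0, 0.03], 0, -1],
    [[0, 0, 0], 0, -1],
  ],
)

```text
clock: 22.0
tcp_pos: [0.5704, 0.2775, 0.2093]
tcp_rot: [[0.316, 0.949, -0.003], [0.949, -0.316, -0.004], [-0.005, -0.002, -1.0]]
contact_force: [-3.7, -12.8, -2.1]
finger_gap: 0.0126
```

jog_arm(
  rows=[
    [[0, 0, 0.03], 0, -1],
    [[0, 0, 0.02], 0, -1],
    [[0, 0, 0], 0, -1],
  ],
)

```text
clock: 22.38
tcp_pos: [0.5704, 0.2775, 0.2074]
tcp_rot: [[0.316, 0.949, -0.003], [0.949, -0.316, -0.004], [-0.005, -0.002, -1.0]]
contact_force: [-3.6, -11.9, -1.0]
finger_gap: 0.0126
```

```bash
python3 -c "
from m import *
meas(12)
p=cv2.imread('pics/w12.png');cv2.imwrite('pics/w12c.png',cv2.resize(p[100:300,180:380],None,fx=3,fy=3))"
```

```text
t 22.375 tcp [0.5704 0.2775 0.2074] F [ -3.5925 -11.9009  -0.9596] gap 0.012589439415341646
[[ 0.3157  0.9489 -0.003 ]
 [ 0.9489 -0.3157 -0.004 ]
 [-0.0048 -0.0016 -1.    ]]
collar 1638 [-0.014  -0.0065 -0.0139] [0.0112 0.0062 0.0083]
head 933 [ 0.0375 -0.001  -0.0046] mid [ 0.0373 -0.0011 -0.0049] ((37.134735107421875, -1.2101755142211914), 7.55623722076416)
eye 1585 ((38.838951110839844, -0.5287375450134277), 14.95934009552002) z med 0.0010978822517357224 wz 0.05126413331220927
```

View pics/w12c.png

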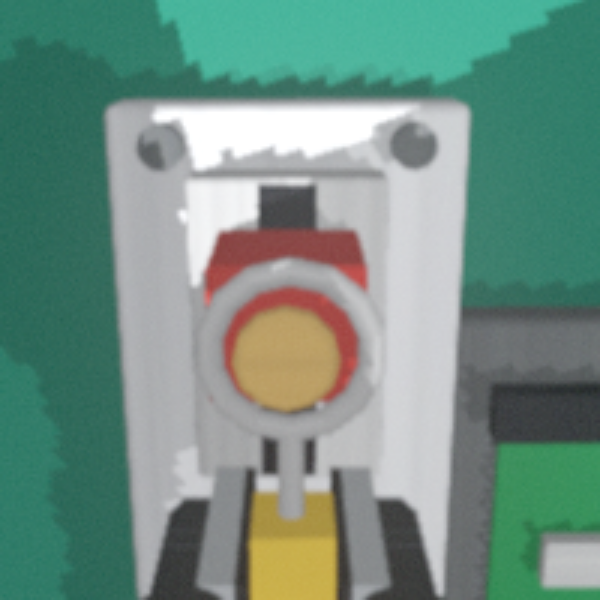

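The ring encircles the neck with the head standing above it (head at (287,358) in the crop). Now I'll ease back until the far side bears on the neck.

jog_arm(
  rows=[
    [[-0.04, 0, 0], 0, -1],
    [[-0.04, 0, 0], 0, -1],
    [[-0.03, 0, 0], 0, -1],
    [[0, 0, 0], 0, -1],
    [[0, 0, 0], 0, -1],
  ],
)

```text
clock: 23.05
tcp_pos: [0.5691, 0.2734, 0.2076]
tcp_rot: [[0.316, 0.949, -0.003], [0.949, -0.316, -0.004], [-0.004, -0.001, -1.0]]
contact_force: [-2.8, -12.4, -1.4]
finger_gap: 0.0124
```

jog_arm(
  rows=[
    [[-0.03, 0, 0], 0, -1],
    [[0, 0, 0], 0, -1],
    [[0, 0, 0], 0, -1],
  ],
)

```text
clock: 23.42
tcp_pos: [0.5688, 0.2724, 0.2076]
tcp_rot: [[0.315, 0.949, -0.003], [0.949, -0.315, -0.003], [-0.004, -0.001, -1.0]]
contact_force: [-2.2, -10.3, -2.0]
finger_gap: 0.0125
```

jog_arm(
  rows=[
    [[-0.02, 0, 0], 0, -1],
    [[0, 0, 0], 0, -1],
    [[0, 0, 0], 0, -1],
  ],
)

```text
clock: 23.8
tcp_pos: [0.5686, 0.272, 0.2077]
tcp_rot: [[0.315, 0.949, -0.002], [0.949, -0.315, -0.002], [-0.003, -0.001, -1.0]]
contact_force: [-1.8, -8.0, -2.2]
finger_gap: 0.0123
```

jog_arm(
  rows=[
    [[-0.015, 0, 0], 0, -1],
    [[0, 0, 0], 0, -1],
    [[0, 0, 0], 0, -1],
  ],
)

```text
clock: 24.18
tcp_pos: [0.5685, 0.2717, 0.2078]
tcp_rot: [[0.315, 0.949, -0.002], [0.949, -0.315, -0.001], [-0.002, -0.001, -1.0]]
contact_force: [-1.2, -5.7, -3.2]
finger_gap: 0.0127
```

The neck is taking the load (the force on the arm fell from 12 to 6 N). One more small ease, then open.

jog_arm(
  rows=[
    [[-0.015, 0, 0.01], 0, -1],
    [[-0.01, 0, 0.01], 0, -1],
    [[0, 0, 0], 0, -1],
    [[0, 0, 0], 0, -1],
  ],
)

```text
clock: 24.68
tcp_pos: [0.5684, 0.2712, 0.2075]
tcp_rot: [[0.314, 0.949, -0.0], [0.949, -0.314, 0.0], [0.0, -0.001, -1.0]]
contact_force: [-1.9, -0.7, -1.8]
finger_gap: 0.0124
```

```bash
python3 -c "
from m import *
meas(13)"
```

```text
t 24.675 tcp [0.5684 0.2712 0.2075] F [-1.883  -0.7255 -1.7767] gap 0.012403146400100956
[[ 0.3145  0.9493 -0.0004]
 [ 0.9493 -0.3145  0.0003]
 [ 0.0002 -0.0005 -1.    ]]
collar 1635 [-0.0135 -0.0064 -0.0135] [0.0112 0.0063 0.0079]
head 963 [ 0.0433 -0.0012 -0.0043] mid [ 0.0428 -0.0013 -0.0045] ((42.7652473449707, -0.9207441806793213), 7.682692050933838)
eye 1392 ((41.01529312133789, -0.13388541340827942), 16.051836013793945) z med 0.0011726791847190001 wz 0.05151073312831714
```

The head is now about 6 mm beyond the eye centre, so it is seated. Releasing.

jog_arm(
  rows=[
    [[0, 0, 0], 0, -0.5],
    [[0, 0, 0], 0, -0.2],
    [[0, 0, 0], 0, 0.2],
    [[0, 0, 0], 0, 0.2],
    [[0, 0, -0.3], 0, 0.2],
    [[0, 0, -0.7], 0, 0.2],
    [[0, 0, -0.8], 0, 0.2],
    [[-0.5, 0, -0.8], 0, 0.2],
    [[-0.5, 0, -0.3], 0, 0.2],
    [[0, 0, 0], 0, 0.2],
  ],
)

```text
clock: 25.98
tcp_pos: [0.5563, 0.2323, 0.326]
tcp_rot: [[0.316, 0.949, 0.003], [0.949, -0.316, 0.0], [0.001, 0.003, -1.0]]
contact_force: [0.3, 0.3, 0.2]
finger_gap: 0.051
```

jog_arm(
  rows=[
    [[-0.4, 0, 0], 0, 0.2],
    [[0, 0, 0], 0, 0.2],
    [[0, 0, 0], 0, 0.2],
  ],
)

```text
clock: 26.35
tcp_pos: [0.5508, 0.2179, 0.3231]
tcp_rot: [[0.315, 0.949, -0.001], [0.949, -0.315, -0.0], [-0.0, -0.001, -1.0]]
contact_force: [-0.2, -0.5, 0.3]
finger_gap: 0.0515
```

```bash
python3 - <<'E'
from w import *
o,p,d,X=look(14)
yaw=71.65;a=np.array([np.cos(np.radians(yaw)),np.sin(np.radians(yaw))]);h=np.array([.5151,.1135])
s=(X[...,:2]-h)@a*1000;t=(X[...,:2]-h)@[a[1],-a[0]]*1000;H,S,V=hsv(p);Z=X[...,2]*1000
y=(H>18)&(H<35)&(S>130)&(Z>46)&(Z<66)&(abs(t)<12)
for n,m in(('hook col',y&(s<60)),('eye col',y&(s>130)&(s<192)),('head',(abs(Z-57.5)<2.5)&(s>195)&(abs(t)<12)&(S>70))):
    print(n,m.sum(),'s',s[m].mean().round(1) if m.any() else 0,'t',t[m].mean().round(1),'z',np.median(Z[m]).round(1))
m=(S<60)&(abs(t)<2)&(s>-6)&(s<22)&(Z>50)&(Z<80);print('bridge z (home 63.5):',np.median(Z[m]),m.sum())
m=(S<60)&(abs(abs(t)-11)<2)&(s>195)&(s<210)&(Z>40)&(Z<65);print('eye top z (~52):',np.median(Z[m]),m.sum())
cv2.imwrite('pics/w14c.png',cv2.resize(p[0:400,160:400],None,fx=1.5,fy=1.5))
E
```

```text
t 26.35 tcp [0.5508 0.2179 0.3231] F [-0.2048 -0.5051  0.2561] gap 0.051519821126764315
[[ 0.3149  0.9491 -0.0008]
 [ 0.9491 -0.3149 -0.0001]
 [-0.0003 -0.0007 -1.    ]]
hook col 170 s 40.7 t -1.3 z 58.4
eye col 532 s 165.3 t 0.7 z 57.3
head 340 s 209.3 t -0.2 z 56.9
bridge z (home 63.5): 63.502358549389086 105
eye top z (~52): 51.106153386469096 195
```

View pics/w14c.png

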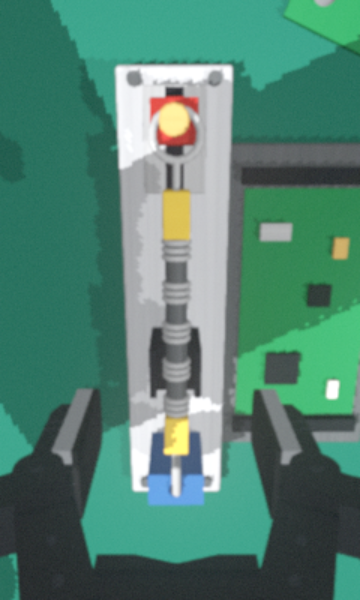

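The final picture shows the spring stretched, the hook on the lug at (176,475), and the eye at (174,135) caught under the brass head at (173,120). The bridge height is 63.5 mm, which is fully home, and the eye's top is at 51 mm, below the head's underside at 54 mm. Handing in.

```bash
python3 -c "
from h import *
print(bot.hand_in())"
```

```text
the job is handed in; nothing more can be done
None
```

The spring is fitted and the job was handed in at about 26 s, with the gripper open and clear of everything.

- **Hook:** I lowered the leg into the lug hole by feel until the bridge rested on the lug (about 9 N, then released). After letting go, the bridge top read 63.5 mm, exactly the fully home height.
- **Eye:** I regripped at the eye collar and stretched the spring about 52 mm (limit 66). I passed the eye over the head, lowered it with no sign of contact, and eased it back until the neck took the load, about 6 mm short of the post's axis. The post turned out to be about 119 mm along the jig's line.
- **Last checks:** The eye's top is at about 51 mm, under the head's underside at 54 mm. The coil shows stretched through the trough, and the force on the wrist is about zero.
- **Not a clean reading:** The camera gave the free hook collar at 40.7 mm from the hole instead of 36. The gripper fingers partly hid it, and the bridge height and the picture both show it home.
- **Bystanders:** Nothing in the force readings suggested I touched any of them, but I took no final overview picture to confirm they had not moved.

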